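# Wedge a rocking magnetic stirrer firm

## Robot

A 6-joint arm with a two-finger parallel gripper is mounted at the origin on the work surface. World frame = base frame: x ahead of the robot, y to its left, z up, the work surface at z = 0. Lengths are in mm, angles in rad, forces in N, time in s.
With the tool pointing down it reaches from about 350 to 975 mm from the base axis. Payload 17.4 kg.
Tool frame: the origin (TCP) lies midway between the tips of the shut fingers; the grasp point (between the pads) lies 19 mm behind it; x points along the fingers, y is the direction in which the jaws open and shut, and the axes are right-handed (so a half turn about x gives the same grasp; the last joint's range is limited). The gripper opens to 85 mm and grips with 20 to 120 N. Pads are 22 mm wide; open, the fingers measure 114 mm over their backs; the gripper's body (76 mm by 85 mm) begins 54 mm behind the grasp point. The pads swing forward as they close: fully open they stand 13 mm farther back than shut.
Start: joints at [-1.341, 0.116, 1.442, -0, 1.584, -0.038], TCP at [178.602, -650.948, 209.303] pointing down, gripper open.
Joint ranges: [-2.83, 2.83], [-0.83, 2.19], [0.07, 2.5], [-1.14, 4.28], [0.01, 3], [-2.97, 2.97]. Speed limits (rad/s): [1.89, 1.89, 2.22, 3.14, 3.14, 3.14].

## Interface

Orientations are given as a 3x3 rotation matrix whose columns are the frame's x, y, z axes.
In Python, from workcell import r, kin, get_image, get_calibration, status gives the robot as it stands. The module is installed in compiled form; this text tells all that it offers. Calls block until the motion is done:
- r.move_ptp(position, orientation): joint-space move of the TCP to a pose.
- r.move_straight(position, rot=None, v=150, until_force=None): straight line of the TCP; rot=None keeps the orientation; v is the mean speed in mm/s. With until_force (N) it stops when the force on the tool has changed by that much, and returns True; else False.
- r.move_j(angles): joint-space move.
- r.grip(opening, grip_force=None): finger opening in mm; grip_force is the grip in N (None keeps the last); returns when the fingers have stopped.
- r.pause(seconds).
- kin.inverse_kinematics(position, orientation): joint angles nearest the present ones, or None.
- get_image(name): name is "scene" or "top" or "wrist"; returns the picture (480x640x3 uint8, blue, green, red); there is no depth.
- get_calibration(name): a dict with "intrinsics" (3x3 intrinsics, pixels), "distortion" ([k1, k2, p1, p2, k3] as OpenCV has them; the pictures are not rectified), "position" and "attitude" of the camera in the world; the wrist camera has in their place "T_tool_cam" (4x4, takes a point from camera to tool coordinates, whose origin is the TCP and whose axes are the tool frame's). Camera axes: x right, y up, looking along -z (the intrinsics and any distortion apply to the point x, -y, -z); pixel columns grow to the right and rows downward; lengths in mm; the calibration is good to about 2 mm. A picture is of the moment at which its call begins: read the wrist's pose just before it. get_calibration takes no time and is no camera call.
A pose or a line that the arm cannot do raises r.Unreachable and nothing moves.
- r.close_job(): hands the job in, once; it reports no verdict.
Readings, each from a call of its own:
- status.get_t(): time.
- status.get_joints(): joint angles.
- status.get_joint_vel(): joint speeds.
- status.get_effort(): joint torques, N m.
- status.get_position(): TCP position.
- status.get_ee_rot(): TCP orientation.
- status.get_wrist_force(): force on the tool from outside, world axes, zero at the start.
- status.get_ft_torque(): the same for the moment, N m.
- status.get_opening(): finger opening in mm.
Only numpy, scipy, OpenCV 4.12 (cv2) and the standard library are available. Lean on these libraries where they do the work, as an engineer would, in place of code of your own. Each camera call takes 0.05 s, during which the arm holds its last target. There are 200 camera calls.

## Task

The magnetic stirrer rocks because one of its four feet is too short. With the fingertips, push the wooden wedge along the bench, thin end first, under the short foot until it is snug and the stirrer, still level and where it was, no longer rocks; then press down firmly on the corner above that foot to prove that it does not give, and take the hand away leaving the wedge in place. Only push and press: do not lift the wedge or the stirrer, and leave the other things on the bench alone.

Things in the scene. Friction and masses are not known exactly. Their poses are not given: they have to be found in the camera images.
- stirrer: Magnetic stirrer: loose cream box 200 x 200 mm, 1.9 to 2.5 kg, flat top 72 mm above the bench, round steel plate 124 mm across in the middle of the top, up to 79 mm, a grey pad on each corner, two black knobs on its -x face. Origin at bench level under its centre, z up. Three square grey rubber feet 24 mm wide, 22 mm long, centred 75 mm from the middle both ways; the fourth is short.
- foot_place (a point): Point on the stirrer's underside (22 mm above the bench) on the axis of the short foot, at the stirrer's x +75, y -75 mm, 25 mm in from its +x and -y faces. The short foot, 24 mm square, is 8 to 15 mm long and so hangs 7 to 14 mm clear of the bench; how much is not known beforehand. Over-driven, the wedge lifts this corner and the stirrer stands crooked.
- corner_pad: Grey pad 42 mm square, the top corner over the short foot: the place to press. Origin at the middle of its underside; its upper face is 74 mm above the bench when level. Unwedged the stirrer stands level on its three good feet, and 3 to 6 N here tips it about the diagonal until the short foot lands; let go, it comes back. A press of 8 to 15 N, kept for half a second, is a fair test.
- wedge: Loose plain wooden wedge flat on the bench, 120 x 50 mm, 70 to 120 g. Origin on its underside at the middle. Its x axis points to the thin end: 3 mm thick at x +60, rising straight to 26 mm at the upright butt face at x -60 mm. It starts outside the stirrer's -y face, thin end 15 to 75 mm short of the short foot, pointing at it along the stirrer's +y within 7 mm and 0.1 rad.
- wedge_butt (a point): Centre of the wedge's upright butt face (50 mm wide, 26 mm high), 13 mm above the bench: where to push, along the wedge's x. The wedge slides with under 1 N; when it meets the short foot the resistance rises, and it takes some 4 to 7 N to drive it on, which lifts the corner. Left alone it stays. Its slope is smooth; the rubber feet grip the bench well.
- beaker: Loose glass beaker, 68 mm across, 85 mm high, beside the wedge; origin under its centre. Leave alone.
- bung: Loose reddish-brown rubber bung, 42 mm across, 30 mm high, on the other side of the wedge. Leave alone.
- dish: Loose flat round dish, 93 mm across, 15 mm high, on the far side of the wedge. Leave alone.
- bowl: Loose glass bowl, 170 mm across, 80 mm high, on the left. Leave alone.
- tumbler: Loose dark blue drinking tumbler, 86 mm across, 165 mm high, on the left. Leave alone.
- bottle: Loose white plastic bottle with a red cap, 60 mm across, 150 mm high, beyond the stirrer. Leave alone.
- spatula: Loose steel lab spoon, lying on the right. Leave alone.
There are look-alikes about, which are no part of the job. What is shaped like the wedge but green or red is not meant.

How it is judged:
By the outcome, as a careful person would: the job done as asked, in the order asked, and still so for the second after the job is handed in, with the robot touching nothing.
It also fails if it takes over 48 s, if anything falls off the work surface, if the arm or the gripper's body presses on something with over 40 N, if the wrist force passes 120 N, or if a joint passes its speed limit or range.

## Working session

There is one attempt and no reset: what is moved stays moved. The work goes in short steps, each a Python script; the robot and the scene stay as the last script left them, time stands still between calls to the robot, and variables do not carry over. Pictures are saved under pics/ and viewed, about 8 in all and at most 12, crops included, and the job is handed in when it is done.

```bash
mkdir -p pics; cat > h.py <<'E'
import numpy as np, cv2
from workcell import r, kin, get_image, get_calibration, status
def cam(name):
    c=get_calibration(name)
    if name=="wrist":
        T=np.eye(4);T[:3,:3]=np.array(status.get_ee_rot());T[:3,3]=status.get_position()
        T=T@np.array(c["T_tool_cam"]);R,p=T[:3,:3],T[:3,3]
    else: R,p=np.array(c["attitude"]),np.array(c["position"])
    return np.array(c["intrinsics"]),np.array(c["distortion"]),R,p
def ray(C,uv,z=0):
    K,D,R,p=C
    q=cv2.undistortPoints(np.array(uv,float).reshape(-1,1,2),K,D).reshape(-1,2)
    d=np.c_[q[:,0],-q[:,1],-np.ones(len(q))]@R.T
    return p+d*((z-p[2])/d[:,2])[:,None]
def proj(C,P):
    K,D,R,p=C
    q=(np.array(P,float).reshape(-1,3)-p)@R; q=q*[1,-1,-1]
    return cv2.projectPoints(q,np.zeros(3),np.zeros(3),K,D)[0].reshape(-1,2)
E
python3 - <<'E'
from h import *
for n in ("scene","top"):
    im=get_image(n); cv2.imwrite(f"pics/{n}0.png",im)
    C=cam(n); print(n,C[3].round(),C[2].round(2).tolist())
C=cam("wrist");print(C[3],C[2].round(2).tolist()); cv2.imwrite("pics/wrist0.png",get_image("wrist"))
E
```

```text
scene [1536.   43.  742.] [[-0.03, -0.57, 0.82], [1.0, -0.02, 0.03], [-0.0, 0.82, 0.57]]
top [ 376.   16. 1481.] [[-0.03, 0.99, -0.15], [-1.0, -0.02, 0.01], [0.0, 0.15, 0.99]]
[ 256.40100952 -631.90489418  373.1136584 ] [[0.26, 0.92, 0.3], [-0.96, 0.25, 0.08], [-0.0, -0.31, 0.95]]
```

View pics/top0.png

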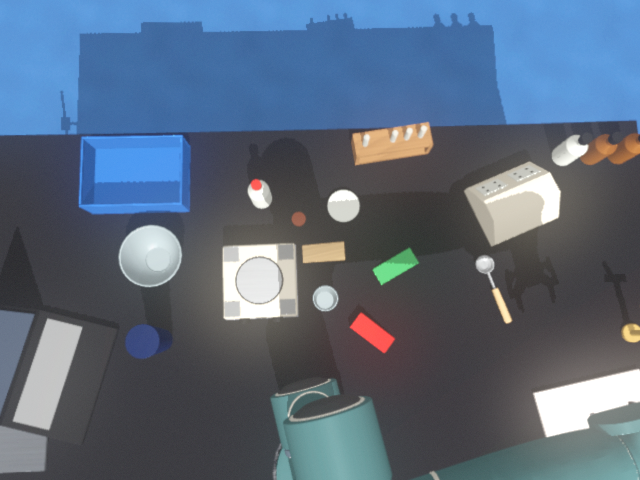

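View pics/scene0.png

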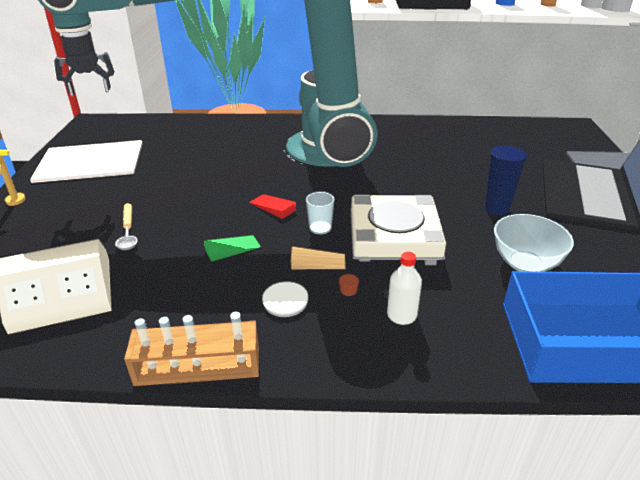

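```bash
python3 - <<'E'
from h import *
C=cam("top"); P=lambda *uv,z=0: ray(C,uv,z).round(0).tolist()
print("stirrer corners z72",P((223,245),(296,244),(298,317),(224,320),z=72))
print("wedge thin, butt",P((303,253),z=3),P((344,251),z=26)); print("beaker",P((325,298),z=40),"bung",P((299,219),z=15),"dish",P((343,206),z=8))
# closed gripper looking pose over wedge
r.grip(0)
w=ray(C,[(318,252)],10)[0]; print(w)
for yaw in (0,np.pi/2):
    # tool x down, tool y = horizontal at yaw
    yv=np.array([np.cos(yaw),np.sin(yaw),0]);xv=np.array([0,0,-1.]);R=np.c_[xv,yv,np.cross(xv,yv)]
    print(yaw,kin.inverse_kinematics([w[0],w[1]-60,250],R), kin.inverse_kinematics([w[0],w[1]-60,250],R*[1,-1,-1]))
print(get_calibration("wrist")["T_tool_cam"]); print(status.get_t())
E
```

```text
stirrer corners z72 [[615.0, 268.0, 72.0], [613.0, 67.0, 72.0], [413.0, 66.0, 72.0], [410.0, 265.0, 72.0]]
wedge thin, butt [[597.0, 50.0, 3.0]] [[597.0, -67.0, 26.0]]
beaker [[464.0, -9.0, 40.0]] bung [[695.0, 59.0, 15.0]] dish [[732.0, -70.0, 8.0]]
[598.17371764   6.66302491  10.        ]
0 [-1.31405238e-01 -5.36180604e-02  1.54980996e+00 -4.44089210e-16
  1.64540076e+00 -1.31405238e-01] None
1.5707963267948966 [-1.31405238e-01 -5.36180604e-02  1.54980996e+00 -4.44089210e-16
  1.64540076e+00 -1.70220156e+00] [-1.31405238e-01 -5.36180604e-02  1.54980996e+00 -4.44089210e-16
  1.64540076e+00  1.43939109e+00]
[[ 7.24331152e-04  3.13328891e-01 -9.49644397e-01 -1.64466793e+02]
 [ 9.99999726e-01 -3.72695549e-04  6.39770710e-04  2.25139102e+00]
 [-1.53469593e-04 -9.49644601e-01 -3.13329075e-01 -8.00636896e+01]
 [ 0.00000000e+00  0.00000000e+00  0.00000000e+00  1.00000000e+00]]
0.9167
```

```bash
cat >> h.py <<'E'
def Rt(yaw=0.):
    yv=np.array([np.cos(yaw),np.sin(yaw),0]);xv=np.array([0,0,-1.]);return np.c_[xv,yv,np.cross(xv,yv)]
E
python3 - <<'E'
from h import *
r.move_ptp([590,100,240],Rt())
np.save("C1.npy",np.array([status.get_ee_rot(),np.tile(status.get_position(),(3,1))]))
im=get_image("wrist");cv2.imwrite("pics/w1.png",im);print(status.get_t(),status.get_position())
C=cam("wrist")
hsv=cv2.cvtColor(im,cv2.COLOR_BGR2HSV)
m=cv2.inRange(hsv,(8,70,70),(25,255,255));m=cv2.morphologyEx(m,cv2.MORPH_OPEN,np.ones((3,3)))
for c in cv2.findContours(m,0,2)[0]:
    if cv2.contourArea(c)>300: 
        a=cv2.approxPolyDP(c,4,True).reshape(-1,2);print(cv2.contourArea(c),a.tolist(),ray(C,a,0).round(0)[:,:2].tolist())
E
```

```text
3.975 [590.13620356  99.43985112 239.94530216]
6730.0 [[524, 353], [519, 414], [540, 427], [546, 416], [547, 431], [600, 460], [603, 442], [574, 406], [586, 401], [607, 421], [614, 382], [576, 348]] [[862.0, -109.0], [874.0, -211.0], [910.0, -236.0], [914.0, -216.0], [922.0, -244.0], [1018.0, -304.0], [1013.0, -268.0], [951.0, -199.0], [967.0, -190.0], [1008.0, -228.0], [999.0, -159.0], [931.0, -102.0]]
1382.5 [[346, 239], [303, 240], [304, 274], [347, 270]] [[622.0, 50.0], [571.0, 48.0], [572.0, 5.0], [624.0, 10.0]]
```

View pics/w1.png

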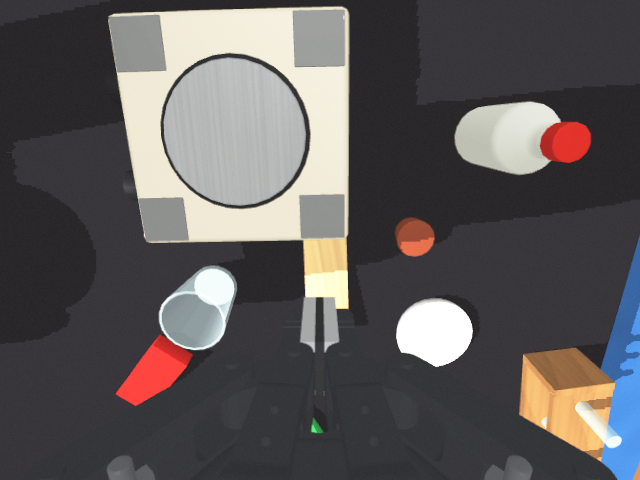

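```bash
python3 - <<'E'
from h import *
C=cam("wrist")
S=ray(C,[(145,242),(348,239),(348,8),(110,16)],72)[:,:2];print(S.round(1).tolist(),S.mean(0))
print("pads",ray(C,[(300,196),(344,194),(346,236),(301,240)],74).round(1).tolist())
print("hotplate cx",ray(C,[(236,131)],79).round(1))
for z,a in((4,[(304,243),(346,242)]),(15,[(305,273),(347,272)]),(24,[(349,306)])): print(z,ray(C,a,z).round(1).tolist())
t=cv2.imread("pics/top0.png");cv2.imwrite("pics/tc.png",cv2.resize(t[190:330,215:355],None,fx=4,fy=4,interpolation=cv2.INTER_CUBIC))
E
```

```text
[[421.0, 69.5], [618.1, 72.4], [613.7, 267.4], [419.8, 263.5]] [518.1474256 168.192063 ]
pads [[572.7, 114.6, 74.0], [613.2, 116.5, 74.0], [615.9, 76.0, 74.0], [572.9, 72.0, 74.0]]
hotplate cx [[518.7 172.4  79. ]]
4 [[572.7, 46.0, 4.0], [621.5, 47.2, 4.0]]
15 [[573.8, 12.8, 15.0], [622.7, 14.0, 15.0]]
24 [[625.3, -25.4, 24.0]]
```

View pics/tc.png

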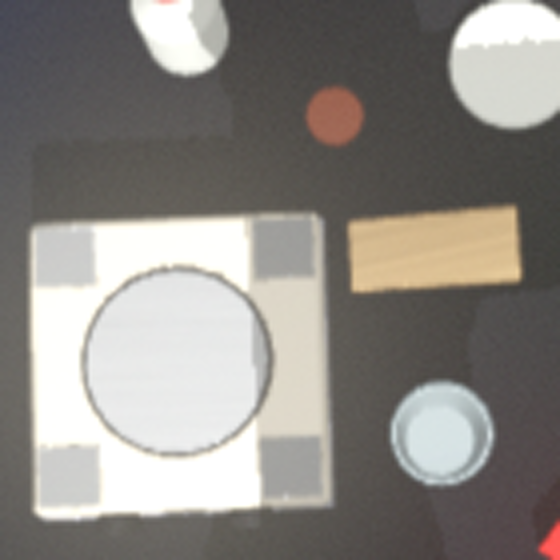

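```bash
python3 - <<'E'
from h import *
C=cam("top"); f=lambda L,z: ray(C,[(214.6+u/4,189.6+v/4) for u,v in L],z)[:,:2]
S=f([(31,226),(322,213),(332,505),(36,518)],72)
T=f([(348,220),(353,292)],3);B=f([(517,206),(521,282)],26)
print(S.round(1).tolist(),S.mean(0));e=S[0]-S[1]+S[3]-S[2];print("stir yaw",np.arctan2(-e[0],e[1]))
print(T.round(1).tolist(),B.round(1).tolist())
a=T.mean(0);b=B.mean(0);d=a-b;print(a,b,np.linalg.norm(d),"wedge dir vs +y",np.arctan2(-d[0],d[1]))
print("foot",S.mean(0)+[75,-75])
E
```

```text
[[611.8, 270.1], [615.9, 69.6], [415.7, 66.6], [412.3, 266.1]] [513.91465958 168.09346432]
stir yaw 0.01882542389671887
[[622.1, 53.6], [569.4, 51.0]] [[625.4, -67.8], [570.6, -68.9]]
[595.76727846  52.29669033] [597.98418097 -68.3310076 ] 120.64806738186681 wedge dir vs +y 0.01837598664530171
foot [588.91465958  93.09346432]
```

```bash
python3 - <<'E'
from h import *
yaw=0.0186;d=np.array([-np.sin(yaw),np.cos(yaw),0]);R=Rt(yaw)
b=np.array([598.2,-68.3,9]);
p=b-35*d
r.move_ptp([*p[:2],120],R);r.move_straight([*p[:2],9],v=120)
r.pause(.2);f0=np.array(status.get_wrist_force());print("f0",f0,status.get_t())
hit=r.move_straight(b+25*d,R,v=35,until_force=2.5)
print(hit,status.get_position(),np.array(status.get_wrist_force())-f0,status.get_t())
for k in range(30,80,3):
    if hit: break
    hit=r.move_straight(b+k*d,R,v=12,until_force=3)
    f=np.array(status.get_wrist_force())-f0
    print(k,hit,status.get_position().round(1),f.round(2),round(status.get_t(),2))
    if abs(f[1])>3: break
C=cam("top");cv2.imwrite("pics/top1.png",get_image("top"));cv2.imwrite("pics/sc1.png",get_image("scene")[180:300,240:480].repeat(3,0).repeat(3,1))
E
```

```text
f0 [ 0.0357829  -0.28181641 -0.14358348] 6.1833
False [597.73134287 -43.43332501   8.98086426] [0.09245851 1.10815486 0.25563009] 8.05
30 False [597.6 -38.2   9. ] [-0.14 -0.36 -0.58] 8.62
33 False [597.6 -35.2   9. ] [ 0.21 -0.03  0.5 ] 9.02
36 False [597.5 -32.2   9. ] [-0.51  0.03 -0.09] 9.42
39 False [597.5 -29.3   9. ] [ 0.56 -0.24 -0.19] 9.82
42 False [597.4 -26.2   9. ] [ 0.25  1.06 -0.12] 10.22
45 False [597.4 -23.2   9. ] [-1.22 -0.08 -0.09] 10.62
48 False [597.3 -20.2   9. ] [0.48 0.75 0.47] 11.02
51 False [597.2 -17.2   9. ] [-1.01  0.84  0.15] 11.42
54 False [597.2 -14.2   9. ] [-0.47 -0.01  1.14] 11.82
57 False [597.1 -11.2   9. ] [-0.04 -0.56 -0.25] 12.22
60 False [597.1  -8.2   9. ] [-0.27  0.24  0.07] 12.62
63 False [597.   -5.3   9. ] [ 0.47 -0.41 -0.28] 13.02
66 False [597.   -2.2   9. ] [-0.91  0.53  0.31] 13.42
69 False [596.9   0.8   9. ] [-1.37  1.66  0.55] 13.82
72 False [596.9   3.8   9. ] [-0.51  0.64  0.2 ] 14.22
75 False [596.8   6.8   9. ] [0.48 0.38 0.55] 14.62
78 False [596.7   9.8   9. ] [-0.37  0.79  0.47] 15.02
```

View pics/sc1.png

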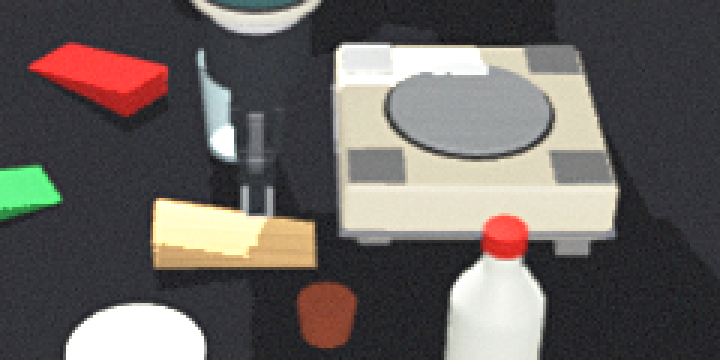

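```bash
python3 - <<'E'
from h import *
C=cam("scene");print("TCP proj",proj(C,[status.get_position()]),status.get_opening(),status.get_position())
print("thin/butt from scene",ray(C,[(345,269),(291,269)],0).round(1).tolist(), "stirrer top",ray(C,[(240+340/3,180+185/3),(240+617/3,180+188/3),(240+575/3,180+45/3),(240+340/3,180+45/3)],72).round(1).tolist())
a=cv2.imread("pics/top1.png")[190:330,215:355]
cv2.imwrite("pics/tc1.png",cv2.resize(a,None,fx=4,fy=4,interpolation=cv2.INTER_CUBIC))
C=cam("top");print("TCP top",proj(C,[status.get_position()]))
cv2.imwrite("pics/w2.png",get_image("wrist"))
E
```

```text
TCP proj [[324.83895496 258.35829034]] -0.3119403613318958 [596.73582849   9.68273063   8.99543054]
thin/butt from scene [[622.6, 55.5, 0.0], [625.9, -65.1, 0.0]] stirrer top [[617.2, 72.2, 72.0], [615.6, 271.7, 72.0], [416.6, 268.1, 72.0], [421.9, 74.6, 72.0]]
TCP top [[316.96303774 252.57194506]]
```

View pics/w2.png

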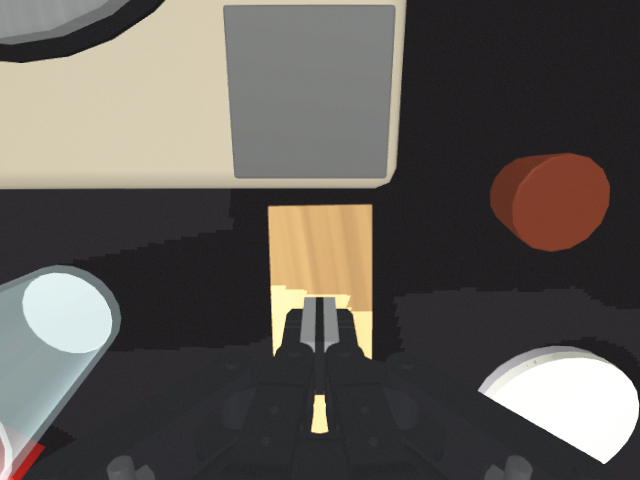

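View pics/tc1.png

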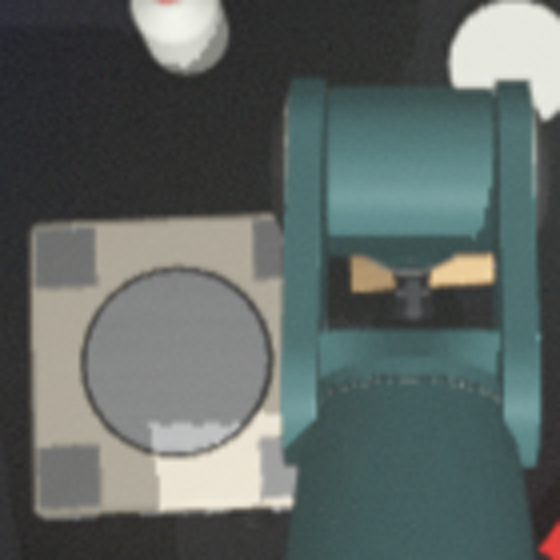

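```bash
python3 - <<'E'
from h import *
C=cam("wrist");p=np.array(status.get_position())
for dz in (0,5,10,15,20): print(dz,proj(C,[p+[0,0,dz],p+[0,11,dz],p+[0,-11,dz]]).round(0).tolist())
C=cam("scene")
for dz in (0,5,10,15,20): print(dz,proj(C,[p+[0,0,dz],p+[12,0,dz]]).round(0).tolist())
a=get_image("scene")[225:285,280:360];cv2.imwrite("pics/sz.png",cv2.resize(a,None,fx=9,fy=9,interpolation=cv2.INTER_CUBIC))
E
```

```text
0 [[319.0, 289.0], [319.0, 269.0], [319.0, 309.0]]
5 [[319.0, 294.0], [319.0, 273.0], [319.0, 314.0]]
10 [[319.0, 298.0], [320.0, 277.0], [319.0, 319.0]]
15 [[319.0, 303.0], [320.0, 281.0], [319.0, 324.0]]
20 [[319.0, 308.0], [320.0, 286.0], [319.0, 330.0]]
0 [[325.0, 258.0], [325.0, 262.0]]
5 [[325.0, 257.0], [325.0, 260.0]]
10 [[325.0, 255.0], [325.0, 258.0]]
15 [[325.0, 253.0], [325.0, 256.0]]
20 [[325.0, 251.0], [325.0, 255.0]]
```

View pics/sz.png

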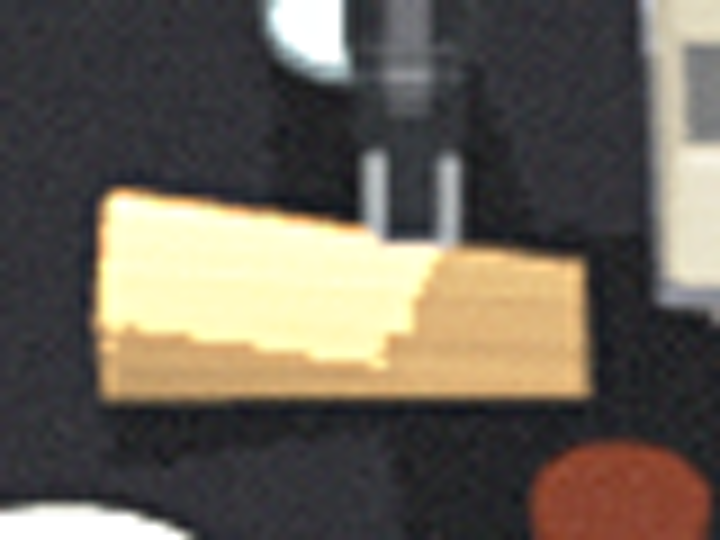

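```bash
python3 - <<'E'
from h import *
yaw=0.0186;d=np.array([-np.sin(yaw),np.cos(yaw),0]);R=Rt(yaw)
b=np.array([598.2,-68.3,0]);p=b-32*d
q=np.array(status.get_position());print(status.get_t())
r.move_straight([*q[:2],40],v=150);r.move_straight([*p[:2],40],R,v=150);r.move_straight([*p[:2],8],R,v=100)
r.pause(.1);f0=np.array(status.get_wrist_force())
print(r.move_straight([*p[:2],-38],R,v=22,until_force=3),status.get_position(),np.array(status.get_wrist_force())-f0,status.get_t())
E
```

```text
15.2167
True [ 598.9567281  -100.32719164  -21.97741113] [-1.66292042 -0.18169808  7.07596458] 18.3417
```

```bash
python3 - <<'E'
from h import *
yaw=0.0186;d=np.array([-np.sin(yaw),np.cos(yaw),0]);R=Rt(yaw);z=-12.5
b=np.array([598.2,-68.3,z]);q=np.array(status.get_position())
r.move_straight([*q[:2],z],R,v=80);r.pause(.15)
f0=np.mean([status.get_wrist_force() for _ in range(3)],axis=0)
say=lambda s,h:print(s,h,((np.array(status.get_position())-b)@d).round(1),(np.array(status.get_wrist_force())-f0).round(2),round(status.get_t(),2))
h=r.move_straight(b+12*d,R,v=45,until_force=3.5);say("fast",h)
h=r.move_straight(b+85*d,R,v=14,until_force=3);say("slow",h)
for _ in range(4): r.pause(.05);say("hold",0)
a=get_image("scene")[180:300,240:480];cv2.imwrite("pics/sc2.png",cv2.resize(a,None,fx=3,fy=3,interpolation=cv2.INTER_CUBIC))
E
```

```text
fast False 11.8 [ 0.47 -0.73 -0.56] 19.89
slow True 60.4 [ 0.9  -0.33 -0.69] 23.06
hold 0 60.4 [-0.3  -0.76 -0.27] 23.11
hold 0 60.3 [ 0.63  0.1  -0.88] 23.16
hold 0 60.3 [-0.24 -0.77 -0.76] 23.21
hold 0 60.3 [-0.55 -0.98 -0.72] 23.26
```

View pics/sc2.png

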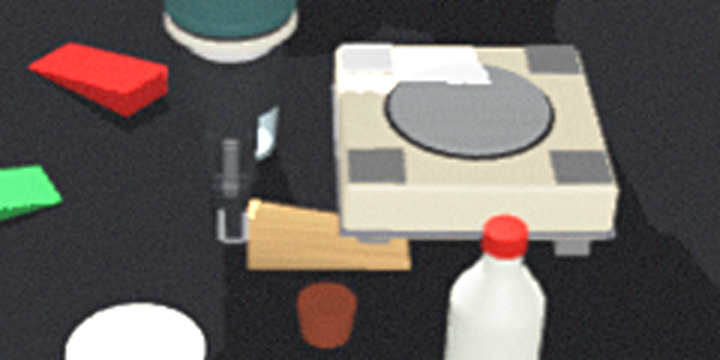

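```bash
python3 - <<'E'
from h import *
yaw=0.0186;d=np.array([-np.sin(yaw),np.cos(yaw),0]);R=Rt(yaw);z=-12.5
b=np.array([598.2,-68.3,z])
def mf(n=6):
    F=[]
    for _ in range(n): r.pause(.02);F.append(status.get_wrist_force())
    return np.mean(F,axis=0).round(2)
print("start",mf())
for k in np.arange(62,86,2):
    h=r.move_straight(b+k*d,R,v=12,until_force=4);f=mf()
    print(k,h,((np.array(status.get_position())-b)@d).round(2),f,round(status.get_t(),2))
    if f[1]<-2.7 or status.get_t()>31: break
E
```

```text
start [-0.15 -0.12  0.14]
62 True 61.24 [-0.34 -0.01 -0.08] 23.72
64 True 61.72 [-0.18 -0.14  0.15] 24.02
66 True 61.87 [ 0.11 -0.87  0.15] 24.33
68 True 61.86 [ 0.03 -0.79  0.47] 24.64
70 True 61.85 [ 0.28 -0.95  0.17] 24.97
72 True 61.83 [ 0.41 -0.61  0.2 ] 25.32
74 True 61.84 [ 0.04 -0.61  0.41] 25.68
76 True 61.78 [ 0.33 -0.95  0.79] 26.07
78 True 61.76 [ 0.42 -0.6   0.66] 26.47
80 True 61.74 [ 0.53 -0.53  0.61] 26.88
82 True 61.71 [-0.33 -0.86  0.3 ] 27.32
84 True 61.69 [ 0.22 -0.71  0.15] 27.77
```

```bash
cat >> h.py <<'E'
def mf(n=6):
    F=[]
    for _ in range(n): r.pause(.02);F.append(status.get_wrist_force())
    return np.mean(F,axis=0).round(2)
E
python3 - <<'E'
from h import *
yaw=0.0186;d=np.array([-np.sin(yaw),np.cos(yaw),0]);R=Rt(yaw);z=-12.5
b=np.array([598.2,-68.3,z])
h=r.move_straight(b+62.9*d,R,v=6,until_force=5.5)
print(h,((np.array(status.get_position())-b)@d).round(2),mf(3),status.get_t())
r.move_straight(b+35*d,R,v=100)
cv2.imwrite("pics/sc3.png",get_image("scene"))
r.move_straight([*(b+35*d)[:2],80],R,v=200);r.move_straight([592,94,62],R,v=200)
r.pause(.1);f0=mf(4);h=r.move_straight([592,94,46],R,v=12,until_force=4)
print("touch",h,status.get_position(),mf(3)-f0,status.get_t())
zc=status.get_position()[2]
for i in range(10):
    zc-=.4;r.move_straight([592,94,zc],R,v=10);f=mf(3)-f0
    print(round(zc,2),status.get_position()[2].round(2),f,round(status.get_t(),2))
    if f[2]>10: break
E
```

```text
False 62.8 [-0.61 -5.52 -2.68] 29.4167
touch True [591.9746227   93.97776649  52.25407602] [-1.54  0.02  6.09] 32.3583
51.86 52.26 [-2.89 -0.42  5.75] 32.66
51.46 52.19 [-4.19 -1.36  9.57] 32.96
51.06 52.15 [-6.96 -1.12 12.83] 33.26
```

```bash
python3 - <<'E'
from h import *
R=Rt(.0186)
for _ in range(4): r.pause(.1);print(mf(3),status.get_position().round(2))
r.move_straight([592,94,80],R,v=100);r.move_straight([592,60,230],R,v=250);print(status.get_t())
cv2.imwrite("pics/w4.png",get_image("wrist"))
s=get_image("scene");C=cam("scene")
a=cv2.imread("pics/scene0.png")[180:280,280:460];e=s[180:280,280:460]
cv2.imwrite("pics/cmp.png",cv2.resize(np.vstack([a,e]),None,fx=3,fy=3,interpolation=cv2.INTER_CUBIC))
E
```

```text
[-5.67 -1.37 12.48] [592.16  93.98  52.14]
[-6.44 -1.8  12.27] [592.17  94.    52.15]
[-6.19 -1.24 12.81] [592.16  93.96  52.14]
[-5.84 -1.34 12.28] [592.16  94.    52.13]
35.0667
```

View pics/cmp.png

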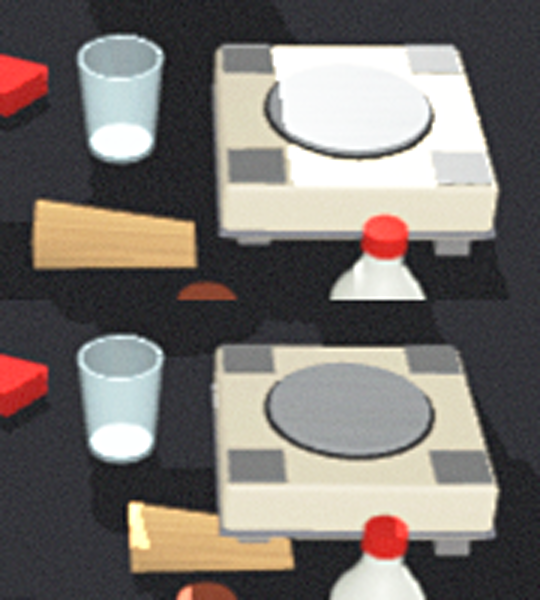

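```bash
python3 -c "
from h import *
r.close_job();print(status.get_t())"
```

```text
the job is handed in; nothing more can be done
the job is handed in; nothing more can be done
```

The wedge is under the short foot and snug, the corner held firm when pressed, and I handed the job in with the hand clear at about 35 s of the 48 s allowed.

- **First push missed:** the shut fingertips really end about 21 mm short of the stated TCP, so my first push went over the wedge without touching it. I touched the bench lightly to find the true tip height and used that from then on.
- **Push:** the wedge slid freely until it stopped at the foot, with repeated stops at about 4 N and no further advance. I then drove it on 1 mm, about 0.2 mm of lift at most, against 5.5 N, and backed off.
- **Press:** I held 12 to 13 N on the corner pad for over half a second. Between 6 N and 12.8 N the fingertips sank only about 0.1 mm, and the pad height came out about 74.2 mm against 74 mm when level, so the stirrer does not give and is level.
- **Side force:** the press also carried about 6 N sideways, and I saw no shift from it.
- **Final picture:** the last scene view shows the stirrer where it was and level, and the wedge in place under the corner. The beaker and bottle are unmoved. I did not check the other objects closely at the end.

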